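Put the rasp away and snap the tool case shut

TASK

Put the rasp away: bring it in under the half-raised clear lid and lay it down in the empty, cork-lined bay of the tool case, beside the whetstone, and let go of it. Then press the lid down past its spring catch until it is fully shut and stays shut. Leave the whetstone where it lies, and do not shift or topple the column model.

Things in the scene. Friction and masses are not known exactly. Their poses are not given: they have to be found in the camera images.
- rasp: Hand rasp, 165 mm long, about 150 g, lying flat on the table. Wooden handle 100 long x 26 wide x 30 tall; a flat dark steel blade 65 x 20 x 6 tall continues it, flush with the underside. Origin on the underside below the handle, z up, x along the tool towards the blade tip: handle x = -60 to +40, blade +40 to +105 mm.
- rasp_mid (a point): Point on the underside of the rasp at the middle of its whole length (22.5 mm ahead of the rasp's origin towards the blade).
- case: Grey plastic tool case, fixed to the table: base 206 (x) x 200 (y) x 40 mm high, walls 5, floor 5 mm. Origin: centre of the underside; x points from the front wall (catch, robot side) to the rear wall (hinge), z up. A divider along x, 20 mm high, makes two bays 196 long x 92 wide, centred at y = -49 and +49 mm: one holds the whetstone, one is empty.
- lid (a joint): Lid angle (rad): 0 shut, growing as it opens, stop at 0.88. Clear panel with grey edges, 223 long x 200 wide x 10 mm, hinged on the rear wall, overhanging the bays. Stiff hinge: it stays where left. A tongue at its front, 22 mm long, snaps over a sprung bead on the front wall: lowered lightly it stops on the bead at about 0.06; about 10 N down at the front edge snaps it shut.
- lid_edge (a point): Point on the upper (outer) face of the lid, on its middle line, 200 mm from the hinge axis and 23 mm in from its front edge: the place to press. Shut, it lies 50 mm above the table.
- lid_hinge (a point): Middle of the hinge axis, on top of the rear wall, 40 mm above the table; the axis runs along the case's y.
- bay_pad: Thin cork pad, 186 (x) x 82 (y) x 3 mm, fixed on the floor of the empty bay and centred in it; its axes are those of the case. Origin at the centre of its underside, 5 mm above the table; its top face is 8 mm above the table.
- whetstone: Plain grey whetstone, 165 x 60 x 24 mm, 0.5 kg, lying loose in the other bay. Origin at the centre of its underside. Leave it there.
- maquette: Bystander: grey column model with a pink lump on top, 72 mm wide foot, 178 mm tall, loose. Origin at the centre of its underside.
Things that resemble listed ones, but are neither listed nor needed, are in the scene too. Of the things that look like the rasp, take the one that is farthest to the robot's left at the start.

How it is judged:
On the way:
1. the rasp lies in the empty bay, let go of, while the lid is still up (x of rasp_mid in the frame of bay_pad between -0.03 and 0.03 m and y of rasp_mid in the frame of bay_pad between -0.04 and 0.04 m and z of rasp_mid in the frame of bay_pad below 0.02 m and linear speed of rasp below 0.03 m/s and value of joint lid above 0.4 rad and contact force between the fingers and rasp below 0.1 N), for 0.2 s.
At the end, for the whole second after the job is handed in: The rasp lies at rest low in the cork-lined bay (its mid-length point within 30 mm along and 40 mm across of the pad's centre, and less than 20 mm above the pad's underside), and the lid is snapped shut (angle under 0.02 rad) and stays so by itself (x of rasp_mid in the frame of bay_pad between -0.03 and 0.03 m and y of rasp_mid in the frame of bay_pad between -0.04 and 0.04 m and z of rasp_mid in the frame of bay_pad below 0.02 m and linear speed of rasp below 0.03 m/s and value of joint lid below 0.02 rad and velocity of joint lid below 0.05 rad/s); the robot touches nothing.
It fails at once if the whetstone is shifted more than 30 mm or tipped (distance of whetstone from where it was at the start of the episode above 0.03 m or angle between whetstone's own z axis and vertical above 0.3 rad).
It fails at once if the column model is shifted more than 30 mm or toppled (distance of maquette from where it was at the start of the episode above 0.03 m or angle between maquette's own z axis and vertical above 0.4 rad).
It also fails if it takes over 64 s, if anything falls off the work surface, if the arm or the gripper's body presses on something with over 40 N, if the wrist force passes 120 N, or if a joint passes its speed limit or range.

ROBOT

A 7-joint arm with a two-finger parallel gripper is mounted at the origin on the work surface. World frame = base frame: x ahead of the robot, y to its left, z up, the work surface at z = 0. Lengths are in m, angles in rad, forces in N, time in s.
With the tool pointing down it reaches from about 0.425 to 0.975 m from the base axis. Payload 16.7 kg.
Tool frame: the origin (TCP) lies at the very end of the fingers, on their centre line; the grasp point (between the pads) lies 19 mm behind it; z points along the fingers, y is the line along which they close (so a half turn about z gives the same grasp; the last joint's range is limited). The gripper opens to 85 mm and grips with 20 to 120 N. Pads are 22 mm wide; open, the fingers measure 114 mm over their backs; the gripper's body (76 mm by 85 mm) begins 54 mm behind the grasp point. The pads swing forward as they close: fully open they stand 13 mm farther back than shut.
Start: joints at [-0.149, 0.426, 0.074, 1.606, -0.034, 1.111, -0.067], TCP at [0.675, -0, 0.195] pointing down, gripper open.
Joint ranges: [-2.85, 2.85], [-0.5, 2.14], [-1.23, 1.37], [0.21, 2.46], [-1.02, 4.16], [0.16, 2.05], [-2.73, 2.73]. Speed limits (rad/s): [1.89, 1.89, 2.39, 2.39, 3.01, 3.01, 3.01].

INTERFACE

Orientations are given as a rotation vector (axis times angle).
In Python, from workcell import ctrl gives the robot as it stands. The module is installed in compiled form; this text tells all that it offers.
- The arm moves only by the tool move_arm, never from a script. Its argument "rows" is a list of rows, each an object with "travel": the shift along the tool's x, y, z in m, a list of three; "twist": the turn about the tool's z in degrees; "grip": the opening, from 0 (shut) to 1 (fully open). In form: [{"travel": [dx, dy, dz], "twist": twist, "grip": grip}, ...]. A call has 1 to 10 rows; each row shifts and turns the commanded pose from where the row before left it, along the tool's axes as they then stand; what a row does not reach is not made up. A row lasts 1/10 s, in which the tool goes at most 50 mm and 8.59 degrees, less where a joint would pass 70% of its speed; a pose out of reach is approached as far as the arm can. A call is refused whole if a number of a shift passes 0.05 or a number of a turn 8.59, either way. A call with a gripper value outside its range is refused whole. The fingers move at their own pace and stop on an object; "force" is the grip in N (left out, the last holds). Time passes only in rows, so rows that do not move let the fingers close. It gives the time, the measured TCP pose, the force, the opening and the grip force at its end, in the units of the state.
- ctrl.get_obs(): the state, without advancing time (a new reading comes with each control period).
- ctrl.snapshot(name): name is "scene" or "side" or "wrist"; returns a dict with "color" (400x640x3 uint8, red, green, blue), "depth" (400x640 float32, m along the optical axis (not along the pixel's ray), 0 where there is no reading), "fx", "fy", "cx", "cy" (pixels), "R" (3x3) and "t" (3): a world point X has camera coordinates R X + t; the wrist camera has in their place "hand_eye" (4x4, takes a point from camera to tool coordinates, whose origin is the TCP and whose axes are the flange's). Camera axes: x right, y down, z forward; pixel columns grow to the right and rows downward; lengths in m; the calibration is good to about 2 mm. A picture is of the moment at which its call begins: read the wrist's pose just before it.
- ctrl.job_done(): hands the job in; it is judged then, once.
The state is a dict: "time": time; "joint_pos": joint angles; "qd": joint speeds; "effort": joint torques, N m; "ee_pos": TCP position; "tool_rot": TCP orientation; "contact_force": force on the tool from outside, world axes, zero at the start; "torque": the same for the moment, N m; "grip_width": opening from 0.0 (shut) to 1.0 (fully open); "grip_force": force on a finger pad.
Only numpy, scipy, OpenCV 4.12 (cv2) and the standard library are available. Lean on these libraries where they do the work, as an engineer would, in place of code of your own. Each camera call takes 0.05 s, during which the arm holds its last target. There are 200 camera calls.

## Working session

There is one attempt and no reset: what is moved stays moved. The work goes in short steps, Python scripts to look and compute and a tool call to move; the robot and the scene stay as the last step left them, time stands still between calls to the robot, and variables do not carry over. Pictures are saved under pics/ and viewed, at most 10 in all, crops included, and the job is handed in when it is done.

Besides the shell and the picture viewer there is one more tool, called as name([rows], argument=value, ...), one row to a line, values as JSON. move_arm: Moves the arm, as the interface text tells. Its arguments: {"type":"object","properties":{"rows":{"type":"array","items":{"type":"object","properties":{"travel":{"type":"array","items":{"type":"number"}},"twist":{"type":"number"},"grip":{"type":"number"}}}},"force":{"type":"number"}},"required":["rows"]}

```bash
mkdir -p pics; cat > h.py <<'E'
import numpy as np, cv2
from workcell import ctrl
from scipy.spatial.transform import Rotation as Rn
def save(name,fn):
    s=ctrl.snapshot(name); cv2.imwrite('pics/'+fn+'.png',s['color'][:,:,::-1]); np.savez('pics/'+fn+'.npz',**s); return s
def pts(s):
    d=s['depth'];v,u=np.mgrid[:400,:640]
    c=np.stack([(u-s['cx'])/s['fx']*d,(v-s['cy'])/s['fy']*d,d],-1)
    return (c-s['t'])@s['R']   # R^T (c-t)
def at(P,u,v): return np.round(P[v,u],4)
E
python3 - <<'E'
from h import *
a=save('scene','scene0');b=save('side','side0')
for s in(a,b): print(s['fx'],s['fy'],s['cx'],s['cy'],(-s['R'].T@s['t']).round(3),(s['depth']>0).mean())
print(ctrl.get_obs())
cv2.imwrite('pics/both.png',cv2.resize(np.vstack([a['color'],b['color']])[:,:,::-1],(480,600)) )
E
```

```text
460.4627971383771 460.4627971383771 317.501710607896 202.75574355752457 [ 0.276 -0.496  1.448] 0.99614453125
365.31766456021853 365.31766456021853 326.64092650142675 195.1911799454445 [ 0.307 -1.19   0.73 ] 0.9957734375
{'time': 0.1, 'joint_pos': array([-0.14945028,  0.42673098,  0.07385606,  1.60654352, -0.03411466,
        1.11076803, -0.06713499]), 'qd': array([-0.00099991, -0.00104105,  0.00083151, -0.00085621,  0.0002609 ,
        0.00127645,  0.00088812]), 'effort': array([ 8.33200116e-03, -9.51551986e+01,  3.77174735e+00, -4.64406645e+01,
        1.97906635e-02,  6.50777074e-03,  1.41262312e-04]), 'ee_pos': array([ 6.74595366e-01, -5.96965187e-05,  1.94639457e-01]), 'tool_rot': array([-2.22102520e+00, -2.22074615e+00,  1.40416483e-03]), 'contact_force': array([-0.07986695, -0.26971698,  0.35026812]), 'torque': array([ 0.05738629,  0.03328312, -0.0046496 ]), 'grip_force': 0.0, 'grip_width': 1.0025279607551798}
```

View pics/scene0.png

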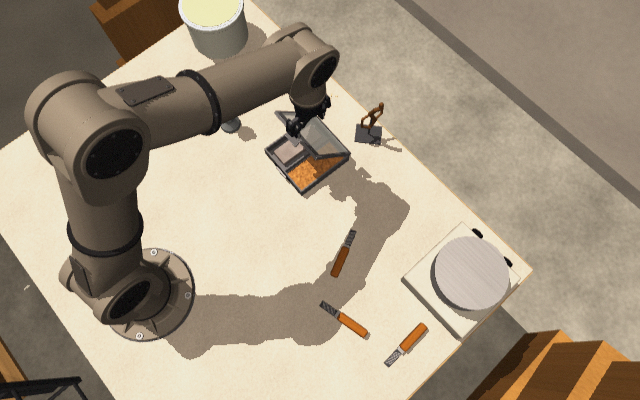

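View pics/side0.png

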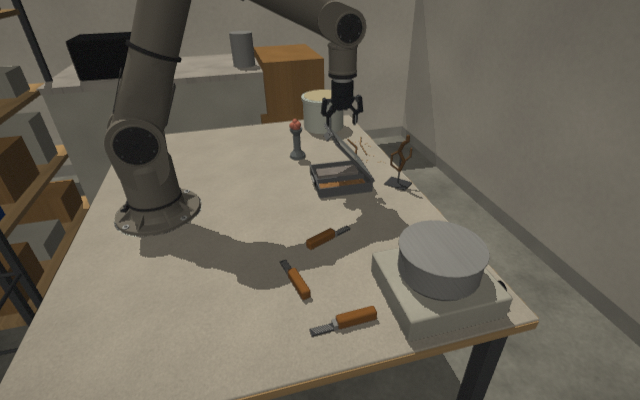

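The scene view shows three rasps, at about (343,255), (345,318) and (407,345). The first looks farthest left. The case is near (307,155), and the column model is at (232,122), or (297,140) in the side view. I'll measure these next.

```bash
python3 - <<'E'
from h import *
S={n:dict(np.load(f'pics/{n}0.npz')) for n in('scene','side')}
for n,L in dict(scene=[(341,262),(350,238),(351,321),(413,337),(232,125),(370,134)],side=[(320,239),(343,231),(298,283),(355,318),(297,153),(296,125),(400,183)]).items():
    P=pts(S[n])
    for p in L: print(n,p,at(P,*p))
    hs=cv2.cvtColor(S[n]['color'],cv2.COLOR_RGB2HSV)
# handle of the leftmost rasp
    z=P[...,2]; m=(z>0.006)&(z<0.05)
    c=P[341 and 262 if n=='scene' else 239, 341 if n=='scene' else 320]
    m&=np.linalg.norm(P[...,:2]-c[:2],axis=-1)<0.15
    k,l,st,ce=cv2.connectedComponentsWithStats(m.astype(np.uint8))
    for i in range(1,k):
        if st[i,4]<60: continue
        Q=P[l==i]; r=cv2.minAreaRect(Q[:,:2].astype(np.float32)*1000)
        print(n,'comp',st[i],r,'z',np.percentile(Q[:,2],[5,50,95]).round(4))
        h=Q[Q[:,2]>0.022]
        print('  handle',cv2.minAreaRect(h[:,:2].astype(np.float32)*1000) if len(h)>5 else '')
s=S['scene']['color'][80:220,200:420]; t=S['side']['color'][100:250,240:440]
cv2.imwrite('pics/c1.png',np.vstack([cv2.resize(s,(660,420)[:2],interpolation=cv2.INTER_CUBIC)])[:,:,::-1])
cv2.imwrite('pics/c2.png',cv2.resize(t,(800,600),interpolation=cv2.INTER_CUBIC)[:,:,::-1])
E
```

```text
scene (341, 262) [ 0.5092 -0.331   0.0317]
scene (350, 238) [ 0.5882 -0.2898  0.0049]
scene (351, 321) [ 0.4105 -0.4818  0.0338]
scene (413, 337) [ 0.5159 -0.6373  0.0306]
scene (232, 125) [0.553  0.2694 0.0314]
scene (370, 134) [ 0.8907 -0.0666  0.0114]
scene comp [330 229  26  49 379] ((536.6785278320312, -309.5677795410156), (165.4329833984375, 40.09053039550781), 19.624679565429688) z [0.0074 0.0288 0.0364]
  handle ((512.8699340820312, -322.6661071777344), (107.77127838134766, 25.896137237548828), 23.767610549926758)
scene comp [320 301  22  11  83] ((394.59954833984375, -409.876708984375), (23.705615997314453, 67.24675750732422), 25.828786849975586) z [0.0064 0.009  0.0171]
  handle 
side (320, 239) [ 0.5033 -0.3425  0.0247]
side (343, 231) [ 0.5894 -0.3013  0.0062]
side (298, 283) [ 0.4026 -0.5089  0.0306]
side (355, 318) [ 0.5108 -0.651   0.026 ]
side (297, 153) [0.5508 0.2648 0.0272]
side (296, 125) [0.5564 0.2786 0.1522]
side (400, 183) [ 0.8947 -0.0682  0.0038]
side comp [306 228  32  22 327] ((512.0045166015625, -327.29022216796875), (111.23200988769531, 29.014347076416016), 25.116756439208984) z [0.008  0.0247 0.0296]
  handle ((507.7641296386719, -328.98309326171875), (101.16453552246094, 28.48012924194336), 25.116758346557617)
```

View pics/c1.png

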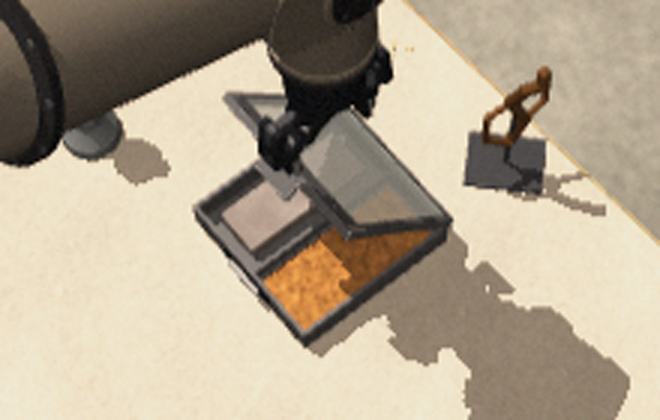

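View pics/c2.png

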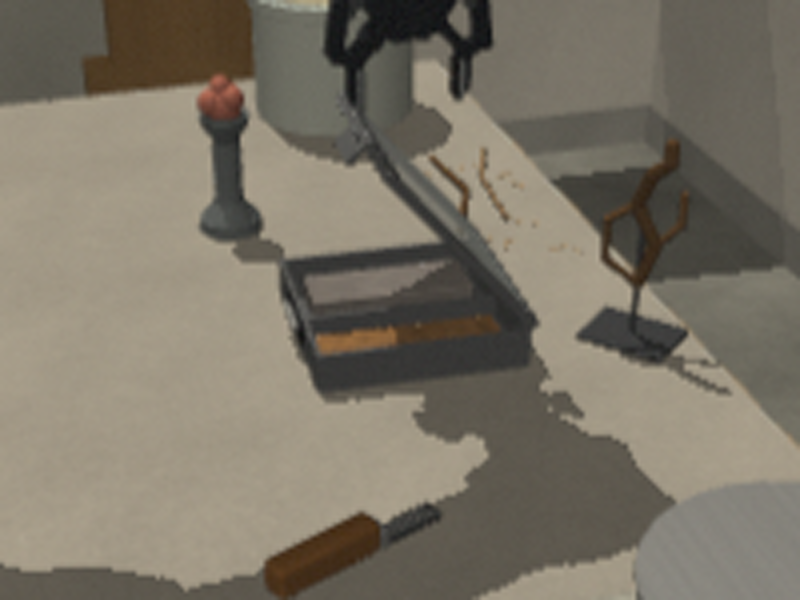

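The zoomed crops show the case front corners at about (197,212) and (305,345) in c1, with the cork bay on the robot's right. In c2 the lid rises from the hinge corner at (535,325) to about (350,110). I'll fit the case and the lid next.

```bash
python3 - <<'E'
from h import *
S={n:dict(np.load(f'pics/{n}0.npz')) for n in('scene','side')}
def ray(s,u,v,z):
    d=s['R'].T@np.array([(u-s['cx'])/s['fx'],(v-s['cy'])/s['fy'],1]);c=-s['R'].T@s['t']
    return (c+d*(z-c[2])/d[2])
a=S['scene'];b=S['side']
for x,y in[(197,212),(305,345),(450,220)]: print('scene rim',ray(a,200+x/3,80+y/3,.04).round(4))
for x,y in[(283,264),(318,352),(528,335)]: print('side rim',ray(b,240+x/4,100+y/4,.04).round(4))
P=[pts(a),pts(b)]
for i,Q in enumerate(P):
    z=Q[...,2];m=(z>.03)&(z<.045)&(abs(Q[...,0]-.72)<.2)&(abs(Q[...,1])<.2)
    q=Q[m];print('rim',m.sum(),cv2.minAreaRect(q[:,:2].astype(np.float32)*1000),np.median(q[:,2]))
    m=(z>.06)&(z<.26)&(abs(Q[...,0]-.75)<.16)&(abs(Q[...,1])<.16)
    q=Q[m];print('high',len(q)); np.save(f'pics/hi{i}.npy',q)
# crop2 lid edge points depth
for x,y in[(530,322),(505,295),(480,268),(450,232),(420,198),(390,165),(365,135),(345,105),(350,150)]:
    print((x,y),at(P[1],240+x//4,100+y//4))
for x,y in[(450,220),(355,232),(330,200),(300,160),(230,97),(285,180),(400,180)]: print('sc',(x,y),at(P[0],200+x//3,80+y//3))
E
```

```text
scene rim [0.5756 0.1137 0.04  ]
scene rim [ 0.5618 -0.0855  0.04  ]
scene rim [ 0.7791 -0.0822  0.04  ]
side rim [0.5767 0.1028 0.04  ]
side rim [ 0.5689 -0.0751  0.04  ]
side rim [ 0.7637 -0.1001  0.04  ]
rim 590 ((726.590087890625, 18.063804626464844), (203.6569061279297, 329.0216064453125), 87.63407135009766) 0.035877306965014566
high 1738
rim 302 ((726.2350463867188, 13.355247497558594), (210.66917419433594, 330.1478576660156), 87.15032958984375) 0.03561849770455573
high 754
(530, 322) [ 0.7676 -0.0889  0.0492]
(505, 295) [ 0.7427 -0.0876  0.0821]
(480, 268) [ 0.7197 -0.0843  0.1087]
(450, 232) [ 0.6874 -0.0866  0.1506]
(420, 198) [ 0.6754 -0.0414  0.1669]
(390, 165) [ 0.6437 -0.0467  0.2044]
(365, 135) [0.6365 0.0059 0.2144]
(345, 105) [0.6382 0.0829 0.212 ]
(350, 150) [0.6215 0.0068 0.2004]
sc (450, 220) [ 0.7742 -0.0861  0.0561]
sc (355, 232) [ 0.6399 -0.0789  0.2124]
sc (330, 200) [ 0.6476 -0.0347  0.2067]
sc (300, 160) [0.6555 0.02   0.2006]
sc (230, 97) [0.6409 0.1114 0.2236]
sc (285, 180) [0.6265 0.0086 0.2099]
sc (400, 180) [ 0.7561 -0.0217  0.0797]
```

```bash
python3 - <<'E'
from h import *
for n in('scene','side'):
    s=dict(np.load(f'pics/{n}0.npz'));Q=pts(s)
    for z0 in np.arange(.2,.6,.02):
        m=(Q[...,2]>z0)&(Q[...,2]<z0+.02)&(abs(Q[...,0]-.675)<.11)&(abs(Q[...,1])<.11)
        q=Q[m]
        if len(q)>8: print(n,'TCP+%.3f'%(z0-.195),len(q),'x',(np.percentile(q[:,0],[2,98])-.675).round(3),'y',np.percentile(q[:,1],[2,98]).round(3))
E
```

```text
scene TCP+0.005 323 x [-0.057 -0.019] y [-0.078  0.106]
scene TCP+0.025 18 x [-0.042 -0.032] y [-0.071  0.101]
scene TCP+0.045 19 x [-0.055  0.053] y [-0.011  0.008]
scene TCP+0.065 32 x [-0.057  0.054] y [-0.012 -0.   ]
scene TCP+0.085 71 x [-0.074  0.069] y [-0.013  0.008]
scene TCP+0.105 126 x [-0.073  0.07 ] y [-0.017  0.011]
scene TCP+0.125 96 x [-0.071  0.067] y [-0.019  0.011]
scene TCP+0.145 125 x [-0.069  0.066] y [-0.013  0.011]
scene TCP+0.165 85 x [-0.038  0.015] y [-0.038  0.012]
scene TCP+0.185 96 x [-0.038  0.014] y [-0.038  0.009]
scene TCP+0.205 17 x [-0.036 -0.004] y [-0.037 -0.014]
scene TCP+0.225 137 x [-0.048  0.025] y [-0.047  0.013]
scene TCP+0.245 169 x [-0.047  0.029] y [-0.046  0.007]
scene TCP+0.265 122 x [-0.042  0.03 ] y [-0.046 -0.015]
scene TCP+0.285 91 x [-0.036  0.024] y [-0.046 -0.026]
scene TCP+0.325 58 x [-0.041  0.04 ] y [-0.058 -0.048]
scene TCP+0.345 146 x [-0.067  0.051] y [-0.059 -0.049]
scene TCP+0.365 246 x [-0.084  0.055] y [-0.06  -0.049]
scene TCP+0.385 289 x [-0.093  0.05 ] y [-0.059  0.027]
side TCP+0.005 118 x [-0.053 -0.026] y [-0.081
[... 296 characters left out ...]
 137 x [-0.068  0.06 ] y [-0.037  0.003]
side TCP+0.165 129 x [-0.039  0.027] y [-0.041  0.001]
side TCP+0.185 139 x [-0.039  0.032] y [-0.041 -0.001]
side TCP+0.205 115 x [-0.045  0.032] y [-0.05   0.001]
side TCP+0.225 196 x [-0.048  0.04 ] y [-0.051  0.   ]
side TCP+0.245 171 x [-0.046  0.034] y [-0.049 -0.006]
side TCP+0.265 185 x [-0.046  0.038] y [-0.049 -0.005]
side TCP+0.285 186 x [-0.046  0.037] y [-0.049 -0.006]
side TCP+0.305 202 x [-0.047  0.037] y [-0.056  0.014]
side TCP+0.325 186 x [-0.053  0.044] y [-0.062  0.03 ]
side TCP+0.345 297 x [-0.085  0.052] y [-0.064 -0.022]
side TCP+0.365 394 x [-0.106  0.053] y [-0.064 -0.029]
side TCP+0.385 394 x [-0.107  0.049] y [-0.063 -0.049]
```

move_arm([
  {"travel":[0,0,-0.05],"twist":0,"grip":1},
  {"travel":[0,0,-0.05],"twist":0,"grip":1},
  {"travel":[0,0,-0.05],"twist":0,"grip":1},
  {"travel":[-0.02,-0.05,-0.02],"twist":8,"grip":1},
  {"travel":[-0.03,-0.04,0],"twist":8,"grip":1},
  {"travel":[0,0,0],"twist":0,"grip":1},
  {"travel":[0,0,0],"twist":0,"grip":1},
])

```text
time: 0.8
ee_pos: [0.5869, -0.0421, 0.3633]
tool_rot: [2.509, 1.89, 0.001]
contact_force: [-0.0, -0.4, 0.1]
grip_width: 1.003
grip_force: 0.0
```

```bash
python3 - <<'E'
from h import *
o=ctrl.get_obs();s=ctrl.snapshot('wrist')
print(o['time'],o['ee_pos'],o['tool_rot'],o['joint_pos']);print(s['hand_eye'].round(3),s['fx'])
cv2.imwrite('pics/w1.png',s['color'][:,:,::-1]);np.savez('pics/w1.npz',p=o['ee_pos'],r=o['tool_rot'],**s)
E
```

```text
0.8 [ 0.58694205 -0.04210701  0.36327274] [2.50944735e+00 1.88964022e+00 1.30154798e-03] [-0.155978    0.17764001  0.14018245  1.58199097 -0.02542881  1.38291301
 -0.29318929]
[[-0.    -0.962 -0.274  0.071]
 [ 1.    -0.     0.001  0.   ]
 [-0.001 -0.274  0.962 -0.179]
 [ 0.     0.     0.     1.   ]] 341.7070152645131
```

View pics/w1.png

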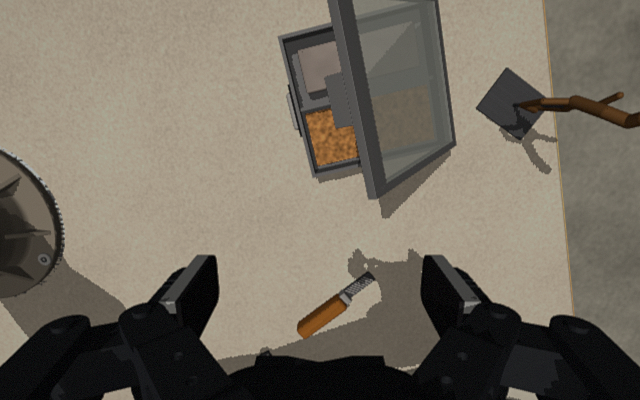

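The wrist view shows the rasp at (300,330)–(374,275). The case front rim corners are at (281,38) and (316,177), with the rear corner at (455,145). The lid front edge runs from about (330,0) to (376,198), and the tongue is at (340,100).

```bash
cat >> h.py <<'E'
def wpts(s,p,r):
    d=s['depth'];v,u=np.mgrid[:400,:640]
    c=np.stack([(u-s['cx'])/s['fx']*d,(v-s['cy'])/s['fy']*d,d],-1);H=s['hand_eye']
    return (c@H[:3,:3].T+H[:3,3])@Rn.from_rotvec(r).as_matrix().T+p
E
python3 - <<'E'
from h import *
s=dict(np.load('pics/w1.npz'));P=wpts(s,s['p'],s['r'])
z=P[...,2]
def ray(u,v,zz):
    H=s['hand_eye'];M=Rn.from_rotvec(s['r']).as_matrix()
    d=M@H[:3,:3]@np.array([(u-s['cx'])/s['fx'],(v-s['cy'])/s['fy'],1]);c=M@H[:3,3]+s['p']
    return (c+d*(zz-c[2])/d[2]).round(4)
print('table z',np.median(z[200:240,250:300]))
m=(z>.005)&(z<.05);m[:265]=0;m[340:]=0;m[:,:290]=0;m[:,385:]=0
q=P[m];print('rasp',cv2.minAreaRect(q[:,:2].astype(np.float32)*1000))
h=P[m&(z>.02)];print('handle',len(h),cv2.minAreaRect(h[:,:2].astype(np.float32)*1000),np.percentile(h[:,2],[50,95]))
b=P[m&(z<.012)];print('blade',len(b),b.mean(0))
for u,v in[(281,38),(316,177),(455,145)]: print('rim',(u,v),ray(u,v,.04),at(P,u,v))
print('depth front rim', [at(P,u,v) for u,v in[(288,60),(300,107),(312,155),(284,42)]])
for u,v in[(335,30),(355,110),(375,190),(345,4),(365,100),(380,188),(340,100),(455,140),(340,80),(340,120),(332,100)]: print('lid',(u,v),at(P,u,v))
print('stone/cork',at(P,318,65),at(P,325,135),at(P,320,120))
mm=(z>.155)&(z<.24)&(P[...,0]>.59);q=P[mm]
for lo,hi in[(-.1,-.06),(-.06,-.02),(-.02,.02),(.02,.06)]:
    t=q[(q[:,1]>lo)&(q[:,1]<hi)]
    if len(t): print(lo,'minx',np.percentile(t[:,0],[0,1,5]).round(4),'maxz',np.percentile(t[:,2],[95,99]).round(4))
E
```

```text
table z 9.846194667928465e-08
rasp ((540.3925170898438, -308.626708984375), (163.34735107421875, 25.810626983642578), 24.427574157714844)
handle 811 ((514.30029296875, -321.00360107421875), (104.27808380126953, 25.61309051513672), 23.89202880859375) [0.02922877 0.03121462]
blade 391 [ 0.57211977 -0.29227149  0.00709958]
rim (281, 38) [0.5809 0.1204 0.04  ] [0.581  0.1201 0.0416]
rim (316, 177) [ 0.5729 -0.076   0.04  ] [ 5.703e-01 -8.400e-02  5.000e-04]
rim (455, 145) [ 0.7815 -0.0864  0.04  ] [ 0.7775 -0.0838  0.0516]
depth front rim [array([0.5804, 0.095 , 0.0133]), array([0.5776, 0.0277, 0.0064]), array([ 0.5743, -0.0476,  0.0034]), array([0.5819, 0.1198, 0.0104])]
lid (335, 30) [0.6375 0.0812 0.2108]
lid (355, 110) [0.6371 0.0102 0.2144]
lid (375, 190) [ 0.6368 -0.0688  0.2166]
lid (345, 4) [0.6515 0.0989 0.2092]
lid (365, 100) [0.6491 0.0161 0.207 ]
lid (380, 188) [ 0.6429 -0.0704  0.2089]
lid (340, 100) [0.6267 0.0226 0.2032]
lid (455, 140) [ 0.7794 -0.0772  0.0496]
lid (340, 80) [0.6311 0.0397 0.208 ]
lid (340, 120) [0.622  0.0045 0.2015]
lid (332, 100) [0.6196 0.0246 0.1991]
stone/cork [0.6197 0.0751 0.0284] [ 0.6026 -0.0228  0.0085] [0.6014 0.0009 0.0077]
-0.1 minx [0.6287 0.6297 0.633 ] maxz [0.2143 0.2164]
-0.06 minx [0.6295 0.6307 0.6327] maxz [0.2153 0.2166]
-0.02 minx [0.6157 0.6172 0.6213] maxz [0.2152 0.2163]
0.02 minx [0.6168 0.6181 0.6216] maxz [0.2152 0.2165]
```

move_arm([
  {"travel":[-0.045,-0.004,0],"twist":0,"grip":1},
  {"travel":[-0.045,-0.004,0],"twist":0,"grip":1},
  {"travel":[-0.045,-0.004,0],"twist":0,"grip":1},
  {"travel":[-0.045,-0.004,0],"twist":0,"grip":1},
  {"travel":[-0.045,-0.004,0],"twist":0,"grip":1},
  {"travel":[-0.045,-0.004,0],"twist":0,"grip":1},
  {"travel":[-0.045,-0.004,0],"twist":0,"grip":1},
  {"travel":[0,0,0.03],"twist":-8.5,"grip":1},
  {"travel":[0,0,0.03],"twist":-8.5,"grip":1},
  {"travel":[0,0,0.03],"twist":-8.5,"grip":1},
])

```text
time: 1.85
ee_pos: [0.4748, -0.3365, 0.2709]
tool_rot: [-2.02, -2.405, 0.001]
contact_force: [0.4, 0.8, -0.1]
grip_width: 0.999
grip_force: 0.0
```

move_arm([
  {"travel":[0,0,0.02],"twist":-8.5,"grip":1},
  {"travel":[0,0,0.02],"twist":-8.5,"grip":1},
  {"travel":[0,0,0.02],"twist":-8.5,"grip":1},
  {"travel":[0,0,0.02],"twist":-8.5,"grip":1},
  {"travel":[0,0,0.02],"twist":-8.5,"grip":1},
  {"travel":[0,0,0],"twist":-8.5,"grip":0.7},
  {"travel":[0,0,0],"twist":-8.5,"grip":0.7},
  {"travel":[0,0,0],"twist":-8.5,"grip":0.7},
  {"travel":[0,0,0],"twist":-8.5,"grip":0.7},
  {"travel":[0,0,0],"twist":-8.5,"grip":0.7},
])

```text
time: 2.85
ee_pos: [0.4748, -0.3362, 0.1717]
tool_rot: [0.136, -3.138, -0.001]
contact_force: [0.6, 0.7, -0.0]
grip_width: 0.7
grip_force: 0.0
```

move_arm([
  {"travel":[0,0,0],"twist":-8.5,"grip":0.7},
  {"travel":[0,0,0],"twist":-8.5,"grip":0.7},
  {"travel":[0,0,0],"twist":-3,"grip":0.7},
  {"travel":[0,0,0],"twist":0,"grip":0.7},
  {"travel":[0,0,0],"twist":0,"grip":0.7},
])

```text
time: 3.35
ee_pos: [0.4744, -0.3364, 0.172]
tool_rot: [0.665, -3.07, -0.001]
contact_force: [-0.1, -0.2, 0.3]
grip_width: 0.701
grip_force: 0.0
```

```bash
python3 - <<'E'
from h import *
o=ctrl.get_obs();s=ctrl.snapshot('wrist')
M=Rn.from_rotvec(o['tool_rot']).as_matrix()
print(o['time'],o['ee_pos'],o['joint_pos'].round(3),'tooly',np.degrees(np.arctan2(M[1,1],M[0,1])))
P=wpts(s,o['ee_pos'],o['tool_rot']);z=P[...,2]
m=(z>.004)&(z<.05)&(np.linalg.norm(P[...,:2]-[.54,-.309],axis=-1)<.1)
q=P[m];print('rasp',len(q),cv2.minAreaRect(q[:,:2].astype(np.float32)*1000))
h=P[m&(z>.022)];print('handle',len(h),cv2.minAreaRect(h[:,:2].astype(np.float32)*1000),np.percentile(h[:,2],[50,95]))
cv2.imwrite('pics/w2.png',s['color'][:,:,::-1])
E
```

```text
3.35 [ 0.47435784 -0.33642928  0.17204237] [ 5.100e-01  2.980e-01 -5.000e-03  1.843e+00  1.000e-03  1.002e+00
  2.502e+00] tooly 114.42941842763557
rasp 3263 ((539.4081420898438, -310.6646728515625), (165.972900390625, 25.68999481201172), 24.416305541992188)
handle 2410 ((508.68035888671875, -324.61395263671875), (98.4813461303711, 25.68999481201172), 24.41630744934082) [0.02965332 0.03110632]
```

View pics/w2.png

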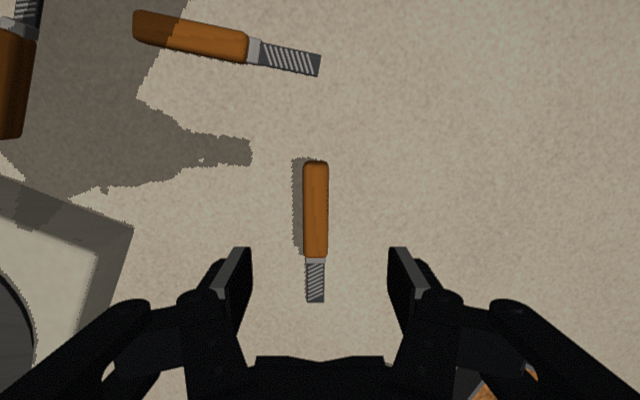

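The wrist view puts the rasp centred between the fingers, with its handle at (302–328,160–257). It measures 166 x 26 mm, with the handle top at 30 mm, as it should. I'll go down and grip near the tail.

move_arm([
  {"travel":[0.0036,-0.0034,0.04],"twist":0,"grip":0.7},
  {"travel":[0,0,0.04],"twist":0,"grip":0.7},
  {"travel":[0,0,0.04],"twist":0,"grip":0.7},
  {"travel":[0,0,0.03],"twist":0,"grip":0.7},
  {"travel":[0,0,0.012],"twist":0,"grip":0.7},
  {"travel":[0,0,0],"twist":0,"grip":0.7},
  {"travel":[0,0,0],"twist":0,"grip":0},
  {"travel":[0,0,0],"twist":0,"grip":0},
  {"travel":[0,0,0],"twist":0,"grip":0},
  {"travel":[0,0,0],"twist":0,"grip":0},
], force=90)

```text
time: 4.4
ee_pos: [0.4725, -0.3415, 0.0117]
tool_rot: [-0.666, 3.069, -0.002]
contact_force: [-0.2, 0.3, 0.4]
grip_width: 0.019
grip_force: 0.0
```

move_arm([
  {"travel":[0,0,0],"twist":0,"grip":0},
  {"travel":[0,0,-0.02],"twist":0,"grip":0},
  {"travel":[0,0,-0.04],"twist":0,"grip":0},
  {"travel":[0,0,-0.04],"twist":0,"grip":0},
  {"travel":[0,0,0],"twist":0,"grip":0},
])

```text
time: 4.9
ee_pos: [0.4745, -0.3429, 0.1161]
tool_rot: [-0.665, 3.065, -0.008]
contact_force: [0.6, 0.2, 0.8]
grip_width: -0.0
grip_force: 0.0
```

```bash
python3 - <<'E'
from h import *
o=ctrl.get_obs();s=ctrl.snapshot('side')
print(o['time'],o['ee_pos'],o['grip_width'],o['grip_force'])
P=pts(s);z=P[...,2]
M=Rn.from_rotvec(o['tool_rot']).as_matrix()
T=(P-o['ee_pos'])@M   # tool coords
m=(T[...,0]<-.012)&(T[...,0]>-.17)&(abs(T[...,1])<.02)&(T[...,2]>-.03)&(T[...,2]<.05)
q=T[m]
for a in np.arange(-.17,-.01,.015):
    t=q[(q[:,0]>a)&(q[:,0]<a+.015)]
    if len(t): print(a.round(3),len(t),'y',t[:,1].mean().round(4),'z',np.percentile(t[:,2],[5,95]).round(4))
E
```

```text
4.9 [ 0.47450322 -0.34287355  0.11607541] -0.0002836247246445172 0.0
```

move_arm([
  {"travel":[0,0,-0.04],"twist":0,"grip":0.7},
  {"travel":[0,0,-0.02],"twist":0,"grip":0.7},
  {"travel":[0,0,0],"twist":0,"grip":0.7},
  {"travel":[0,0,0],"twist":0,"grip":0.7},
])

```text
time: 5.35
ee_pos: [0.4718, -0.341, 0.1701]
tool_rot: [0.667, -3.07, -0.0]
contact_force: [-0.0, 1.1, -1.1]
grip_width: 0.681
grip_force: 0.0
```

```bash
python3 - <<'E'
from h import *
o=ctrl.get_obs();s=ctrl.snapshot('wrist')
M=Rn.from_rotvec(o['tool_rot']).as_matrix()
print(o['time'],o['ee_pos'],'tooly',np.degrees(np.arctan2(M[1,1],M[0,1])))
P=wpts(s,o['ee_pos'],o['tool_rot']);z=P[...,2]
m=(z>.004)&(z<.05)&(np.linalg.norm(P[...,:2]-[.54,-.309],axis=-1)<.12)
q=P[m];print('rasp',len(q),cv2.minAreaRect(q[:,:2].astype(np.float32)*1000))
h=P[m&(z>.022)];print('handle',len(h),cv2.minAreaRect(h[:,:2].astype(np.float32)*1000),np.percentile(h[:,2],[50,95]))
cv2.imwrite('pics/w3.png',s['color'][:,:,::-1])
E
```

```text
5.35 [ 0.47176007 -0.34104781  0.17013552] tooly 114.50041917305353
rasp 3303 ((539.0509643554688, -310.74432373046875), (165.3935546875, 25.79647445678711), 24.23661231994629)
handle 2427 ((508.7386169433594, -324.2928466796875), (98.72909545898438, 25.434627532958984), 23.885879516601562) [0.02967497 0.03112386]
```

View pics/w3.png

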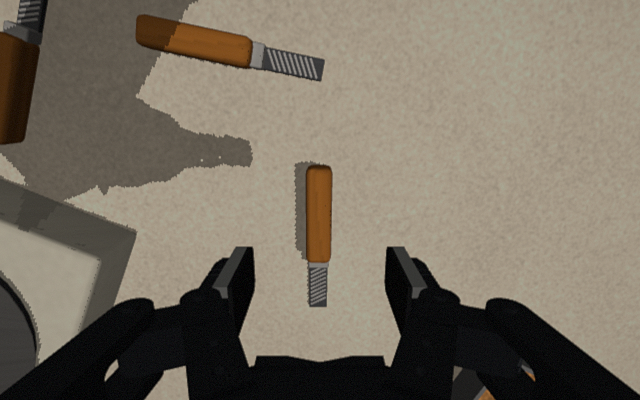

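The rasp hasn't moved, at (306–331,165–262), so the fingers seem to have closed over its top. I'll measure how far back the finger tips sit when the opening is about the handle width.

move_arm([
  {"travel":[0,0,0],"twist":0,"grip":0.31},
  {"travel":[0,0,0],"twist":0,"grip":0.31},
  {"travel":[0,0,0],"twist":0,"grip":0.31},
  {"travel":[0,0,0],"twist":0,"grip":0.31},
])

```text
time: 5.8
ee_pos: [0.4719, -0.3412, 0.1704]
tool_rot: [0.666, -3.07, -0.001]
contact_force: [-0.1, 0.4, 0.4]
grip_width: 0.308
grip_force: 0.0
```

```bash
python3 - <<'E'
from h import *
o=ctrl.get_obs();s=ctrl.snapshot('wrist');print(o['grip_width'],o['ee_pos'])
P=wpts(s,o['ee_pos'],o['tool_rot']);T=(P-o['ee_pos'])@Rn.from_rotvec(o['tool_rot']).as_matrix()
m=(s['depth']>0)&(T[...,2]<.04)&(abs(T[...,1])<.06)&(T[...,2]>-.09)
for a in np.arange(-.08,.04,.006):
    t=T[m&(T[...,2]>a)&(T[...,2]<a+.006)]
    if len(t)>4: print('z',a.round(3),len(t),'x',np.percentile(t[:,0],[2,98]).round(4),'|y|',np.percentile(abs(t[:,1]),[2,98]).round(4))
for n in('side',):
    s=ctrl.snapshot(n);T=(pts(s)-o['ee_pos'])@Rn.from_rotvec(o['tool_rot']).as_matrix()
    m=(abs(T[...,0])<.03)&(abs(T[...,1])<.06)&(T[...,2]>-.06)&(T[...,2]<.05);t=T[m];print(n,np.percentile(t[:,2],[50,95,99,100]),len(t))
E
```

```text
0.3083501364213787 [ 0.47193423 -0.34115795  0.17041185]
z -0.08 876 x [-0.0102  0.0123] |y| [0.0126 0.033 ]
z -0.074 886 x [-0.0116  0.0105] |y| [0.0125 0.0197]
z -0.068 658 x [-0.0095  0.0104] |y| [0.0125 0.0269]
z -0.062 607 x [-0.0106  0.0104] |y| [0.0125 0.0267]
z -0.056 548 x [-0.0099  0.0105] |y| [0.0125 0.0268]
z -0.05 468 x [-0.01    0.0104] |y| [0.0125 0.0262]
z -0.044 226 x [-0.0107  0.0103] |y| [0.0125 0.0236]
z -0.038 17 x [0.0027 0.0064] |y| [0.0125 0.014 ]
side [-0.04895277 -0.03682681 -0.03460335 -0.03414667] 115
```

Both cameras put the real finger tips about 35 mm short of the reported TCP at this opening, which explains the miss. I'll go lower by that amount and watch the contact force.

move_arm([
  {"travel":[0.0026,0,0.04],"twist":0,"grip":0.7},
  {"travel":[0,0,0.04],"twist":0,"grip":0.7},
  {"travel":[0,0,0.04],"twist":0,"grip":0.7},
  {"travel":[0,0,0.04],"twist":0,"grip":0.7},
  {"travel":[0,0,0.01],"twist":0,"grip":0.7},
  {"travel":[0,0,0.01],"twist":0,"grip":0.7},
  {"travel":[0,0,0.011],"twist":0,"grip":0.7},
  {"travel":[0,0,0],"twist":0,"grip":0.7},
])

```text
time: 6.7
ee_pos: [0.4698, -0.3424, -0.0203]
tool_rot: [-0.666, 3.07, -0.0]
contact_force: [0.5, 0.8, 0.2]
grip_width: 0.699
grip_force: 0.0
```

move_arm([
  {"travel":[0,0,0],"twist":0,"grip":0},
  {"travel":[0,0,0],"twist":0,"grip":0},
  {"travel":[0,0,0],"twist":0,"grip":0},
  {"travel":[0,0,0],"twist":0,"grip":0},
  {"travel":[0,0,0],"twist":0,"grip":0},
], force=90)

```text
time: 7.2
ee_pos: [0.4703, -0.3427, -0.0189]
tool_rot: [-0.666, 3.069, -0.002]
contact_force: [-3.1, 2.6, 13.2]
grip_width: 0.273
grip_force: 88.4
```

Gripped. I'll lift and check.

move_arm([
  {"travel":[0,0,-0.01],"twist":0,"grip":0},
  {"travel":[0,0,-0.03],"twist":0,"grip":0},
  {"travel":[0,0,-0.04],"twist":0,"grip":0},
  {"travel":[0,0,-0.04],"twist":0,"grip":0},
  {"travel":[0,0,-0.04],"twist":0,"grip":0},
  {"travel":[0,0,-0.03],"twist":0,"grip":0},
  {"travel":[0,0,0],"twist":0,"grip":0},
  {"travel":[0,0,0],"twist":0,"grip":0},
])

```text
time: 8.0
ee_pos: [0.4697, -0.3423, 0.1706]
tool_rot: [-0.666, 3.069, -0.002]
contact_force: [-0.5, -0.1, -2.3]
grip_width: 0.273
grip_force: 88.9
```

```bash
cat >> h.py <<'E'
def held():
    o=ctrl.get_obs();M=Rn.from_rotvec(o['tool_rot']).as_matrix()
    print('t',o['time'],'ee',o['ee_pos'].round(4),'toolY',np.degrees(np.arctan2(M[1,1],M[0,1])).round(2),'grip',o['grip_width'],o['grip_force'],'F',o['contact_force'].round(1))
    for n in('scene','side'):
        T=(pts(ctrl.snapshot(n))-o['ee_pos'])@M
        m=(T[...,0]<.03)&(T[...,0]>-.19)&(abs(T[...,1])<.03)&(T[...,2]>-.058)&(T[...,2]<.06);q=T[m]
        for a in np.arange(-.18,.03,.02):
            t=q[(q[:,0]>a)&(q[:,0]<=a+.02)]
            if len(t)>3: print(n,a.round(3),len(t),'y',np.percentile(t[:,1],[5,95]).round(4),'z',np.percentile(t[:,2],[5,95]).round(4))
        if len(q): print(n,'x range',np.percentile(q[:,0],[1,99]).round(4))
    return o,M
E
python3 - <<'E'
from h import *
held()
E
```

```text
t 8.0 ee [ 0.4697 -0.3423  0.1706] toolY 114.5 grip 0.27318808156560087 88.91075134277344 F [-0.5 -0.1 -2.3]
scene x range [0.01   0.0107]
side -0.16 22 y [-0.0116  0.0065] z [-0.022 -0.017]
side -0.14 29 y [-0.0129  0.0041] z [-0.0228 -0.0173]
side -0.12 22 y [-0.0127  0.0028] z [-0.0228 -0.0174]
side -0.1 41 y [-0.0139  0.0046] z [-0.0446 -0.0185]
side -0.08 71 y [-0.0158  0.0042] z [-0.046  -0.0213]
side -0.06 73 y [-0.0155  0.0048] z [-0.0465 -0.0209]
side -0.04 68 y [-0.0153  0.0006] z [-0.0462 -0.0214]
side -0.02 46 y [-0.0262  0.0114] z [-0.0549 -0.0204]
side -0.0 118 y [-0.0255  0.0153] z [-0.0565 -0.0217]
side x range [-0.1517  0.0136]
```

move_arm([
  {"travel":[-0.012,0.037,0],"twist":0,"grip":0},
  {"travel":[-0.012,0.037,0],"twist":0,"grip":0},
  {"travel":[-0.012,0.037,0],"twist":0,"grip":0},
  {"travel":[-0.012,0.037,0],"twist":0,"grip":0},
  {"travel":[-0.012,0.037,0],"twist":0,"grip":0},
  {"travel":[-0.012,0.037,0],"twist":0,"grip":0},
  {"travel":[-0.012,0.037,0],"twist":0,"grip":0},
  {"travel":[-0.012,0.037,0],"twist":0,"grip":0},
  {"travel":[0,0,0],"twist":7,"grip":0},
  {"travel":[0,0,0],"twist":7,"grip":0},
])

```text
time: 9.1
ee_pos: [0.4334, -0.032, 0.1687]
tool_rot: [0.284, -3.127, -0.001]
contact_force: [0.2, -1.1, -1.6]
grip_width: 0.273
grip_force: 89.1
```

move_arm([
  {"travel":[0,0,0],"twist":7,"grip":0},
  {"travel":[0,0,0],"twist":6,"grip":0},
  {"travel":[0,0,0],"twist":0,"grip":0},
  {"travel":[0,0,0],"twist":0,"grip":0},
])

```text
time: 9.5
ee_pos: [0.4338, -0.0331, 0.169]
tool_rot: [-0.063, -3.139, -0.0]
contact_force: [0.1, -1.1, -2.9]
grip_width: 0.273
grip_force: 89.1
```

```bash
python3 - <<'E'
from h import *
o,M=held()
s=ctrl.snapshot('wrist');P=wpts(s,o['ee_pos'],o['tool_rot']);np.savez('pics/w4.npz',p=o['ee_pos'],r=o['tool_rot'],**s)
cv2.imwrite('pics/w4.png',s['color'][:,:,::-1])
E
```

```text
t 9.5 ee [ 0.4338 -0.0331  0.169 ] toolY 87.69 grip 0.2725252242663897 89.13387894630432 F [ 0.1 -1.1 -2.9]
scene -0.16 41 y [-0.0098  0.0086] z [-0.0287 -0.0216]
scene -0.14 45 y [-0.0097  0.0076] z [-0.0318 -0.021 ]
scene -0.12 42 y [-0.0103  0.0084] z [-0.0362 -0.0237]
scene -0.1 58 y [-0.0123  0.0089] z [-0.0539 -0.0282]
scene -0.08 68 y [-0.014   0.0104] z [-0.0539 -0.0316]
scene -0.06 75 y [-0.0129  0.0099] z [-0.054  -0.0317]
scene -0.04 59 y [-0.0126  0.01  ] z [-0.055 -0.031]
scene -0.0 5 y [-0.0184  0.0105] z [-0.0543 -0.0466]
scene x range [-0.1549  0.0079]
side -0.16 14 y [-0.0147  0.0023] z [-0.0237 -0.0193]
side -0.14 22 y [-0.0163  0.002 ] z [-0.024  -0.0174]
side -0.12 20 y [-0.0164  0.0043] z [-0.0244 -0.0185]
side -0.1 48 y [-0.0189  0.0001] z [-0.0458 -0.018 ]
side -0.08 51 y [-0.0182 -0.0006] z [-0.0471 -0.0223]
side -0.06 59 y [-0.0189  0.0006] z [-0.0475 -0.0202]
side -0.04 56 y [-0.0184  0.0008] z [-0.0474 -0.0227]
side -0.02 56 y [-0.0271 -0.007 ] z [-0.0542 -0.0209]
side -0.0 29 y [-0.028   0.0042] z [-0.0552 -0.0224]
side x range [-0.1517  0.0117]
```

View pics/w4.png

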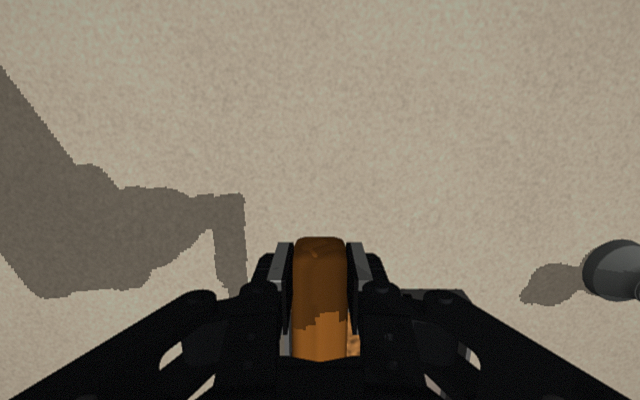

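The wrist view shows the handle tail held straight between the fingers at (293–348,238–360). I'll fit the case walls and the lid in the scene and side depth.

```bash
python3 - <<'E'
from h import *
A=[]
for n in('scene','side','w1'):
    if n=='w1': s=dict(np.load('pics/w1.npz'));Q=wpts(s,s['p'],s['r'])
    else: s=save(n,n+'1');Q=pts(s)
    z=Q[...,2];x=Q[...,0];y=Q[...,1]
    m=(z>.012)&(z<.034)&(abs(x-.572)<.02)&(y>-.07)&(y<.1)&(abs(y-.017)>.03); q=Q[m]
    if len(q)>10:
        f=np.polyfit(q[:,1],q[:,0],1);print(n,'front face',len(q),'x at y=-.04 %.4f slope %.4f'%(np.polyval(f,-.04),f[0]),'sd',np.std(q[:,0]-np.polyval(f,q[:,1])).round(4))
    m=(z>.012)&(z<.034)&(abs(y+.085)<.02)&(x>.58)&(x<.76);q=Q[m]
    if len(q)>10:
        f=np.polyfit(q[:,0],q[:,1],1);print(n,'right face',len(q),'y at x=.58 %.4f slope %.4f'%(np.polyval(f,.58),f[0]),np.std(q[:,1]-np.polyval(f,q[:,0])).round(4))
    m=(z>.0375)&(z<.044)&(x>.55)&(x<.70)&(abs(y-.01)<.12);q=Q[m]
    if len(q)>10: print(n,'rim',len(q),'x',np.percentile(q[q[:,1]<0][:,0],[2,10,50]).round(4) if (q[:,1]<0).any() else '','y',np.percentile(q[:,1],[2,98]).round(4))
    m=(z>.185)&(z<.235)&(x>.60)&(x<.67)&(y>-.095)&(y<-.02);q=Q[m]
    if len(q)>10: print(n,'lid edge',len(q),'x',np.percentile(q[:,0],[1,5,50]).round(4),'z',np.percentile(q[:,2],[5,50,95]).round(4))
    m=(z>.07)&(z<.18)&(x>.64)&(x<.77)&(y>-.1)&(y<-.07);q=Q[m]
    if len(q)>10: f=np.polyfit(q[:,0],q[:,2],1);print(n,'lid side',len(q),'slope ang',np.arctan(-f[0]).round(3),'x at z=.045',((.045-f[1])/f[0]).round(4))
E
```

```text
scene front face 61 x at y=-.04 0.5763 slope -0.0120 sd 0.0082
scene right face 108 y at x=.58 -0.0769 slope -0.0230 0.0042
scene rim 168 x [0.5667 0.569  0.6003] y [-0.0812  0.1229]
scene lid edge 187 x [0.629  0.6304 0.6429] z [0.1873 0.2097 0.2199]
scene lid side 108 slope ang 0.848 x at z=.045 0.7838
side front face 28 x at y=-.04 0.5663 slope 0.1065 sd 0.0066
side right face 232 y at x=.58 -0.0786 slope -0.0501 0.0023
side rim 53 x [0.5655 0.5668 0.5993] y [-0.0864  0.1182]
side lid edge 66 x [0.6267 0.628  0.6373] z [0.1877 0.2068 0.2131]
side lid side 105 slope ang 0.864 x at z=.045 0.7718
w1 front face 89 x at y=-.04 0.5739 slope 0.0247 sd 0.0041
w1 right face 112 y at x=.58 -0.0703 slope -0.0474 0.0002
w1 rim 969 x [0.5685 0.5699 0.5745] y [-0.0761  0.1232]
w1 lid edge 1762 x [0.6297 0.6312 0.645 ] z [0.1872 0.2078 0.216 ]
w1 lid side 493 slope ang 0.864 x at z=.045 0.7828
```

The case front outer wall is at x≈0.567, its right wall at y≈−0.075 and its yaw −0.047. The lid edge is at x≈0.6285. I'll lower the rasp and slide it in level under the lid.

move_arm([
  {"travel":[0,0,0.04],"twist":0.4,"grip":0},
  {"travel":[0,0,0.04],"twist":0,"grip":0},
  {"travel":[0,0,0.04],"twist":0,"grip":0},
  {"travel":[0,0,0.018],"twist":0,"grip":0},
  {"travel":[-0.03,0,0],"twist":0,"grip":0},
  {"travel":[-0.03,0,0],"twist":0,"grip":0},
  {"travel":[-0.03,0,0],"twist":0,"grip":0},
  {"travel":[-0.03,0,0],"twist":0,"grip":0},
  {"travel":[-0.01,0,0],"twist":0,"grip":0},
  {"travel":[0,0,0],"twist":0,"grip":0},
])

```text
time: 10.75
ee_pos: [0.565, -0.0397, 0.0314]
tool_rot: [0.079, 3.141, 0.0]
contact_force: [-1.0, 0.1, -1.8]
grip_width: 0.271
grip_force: 89.2
```

```bash
python3 - <<'E'
from h import *
o=ctrl.get_obs();a=save('scene','scene2');b=save('side','side2');print(o['time'],o['ee_pos'],o['contact_force'],o['grip_width'])
s=a['color'][90:210,220:380]; t=b['color'][90:210,260:420]
cv2.imwrite('pics/c3.png',np.vstack([cv2.resize(i,(400,300),interpolation=cv2.INTER_CUBIC) for i in(s,t)])[:,:,::-1])
E
```

```text
10.75 [ 0.56496374 -0.03966737  0.0313668 ] [-0.97588167  0.06798259 -1.78944327] 0.2714406052104887
```

View pics/c3.png

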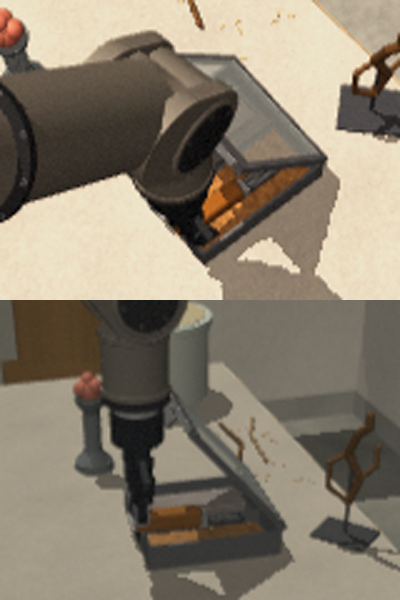

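Both views show the rasp over the cork bay, the handle just inside the front wall and the lid edge just ahead of the wrist. I'll creep forward the last 15 mm.

move_arm([
  {"travel":[-0.008,0,0],"twist":0,"grip":0},
  {"travel":[-0.004,0,0],"twist":0,"grip":0},
  {"travel":[-0.004,0,0],"twist":0,"grip":0},
  {"travel":[0,0,0],"twist":0,"grip":0},
  {"travel":[0,0,0],"twist":0,"grip":0},
])

```text
time: 11.35
ee_pos: [0.5799, -0.0405, 0.0316]
tool_rot: [-0.08, -3.14, -0.0]
contact_force: [-0.1, 0.6, -2.5]
grip_width: 0.276
grip_force: 89.2
```

```bash
python3 - <<'E'
from h import *
o,M=held()
Q=pts(ctrl.snapshot('side'))
z=Q[...,2];x=Q[...,0];y=Q[...,1]
m=(z>.07)&(z<.18)&(x>.65)&(x<.77)&(y>-.1)&(y<-.07);q=Q[m];f=np.polyfit(q[:,0],q[:,2],1);print('lid',np.arctan(-f[0]))
E
```

```text
t 11.35 ee [ 0.5799 -0.0405  0.0316] toolY 87.1 grip 0.2757157497426652 89.17118668556213 F [-0.1  0.6 -2.5]
scene -0.18 65 y [-0.0274  0.0226] z [-0.0561  0.025 ]
scene -0.16 40 y [-0.0189  0.0031] z [0.0168 0.027 ]
scene -0.14 53 y [-0.0191  0.0031] z [-0.0273  0.0249]
scene -0.12 64 y [-0.0181  0.0043] z [-0.0354  0.0255]
scene -0.1 79 y [-0.0172  0.0062] z [-0.0529  0.024 ]
scene -0.08 95 y [-0.0178  0.0088] z [-0.0529  0.0253]
scene -0.06 80 y [-0.0168  0.0085] z [-0.0548  0.0253]
scene -0.04 28 y [-0.0198  0.0013] z [-0.0533  0.0231]
scene -0.02 32 y [-0.018   0.0207] z [0.0173 0.0266]
scene -0.0 132 y [-0.0263  0.0282] z [-0.0476  0.0322]
scene 0.02 46 y [-0.026   0.0261] z [0.0244 0.0343]
scene x range [-0.188   0.0277]
side -0.18 17 y [-0.0123  0.0268] z [-0.0571  0.0261]
side -0.16 23 y [-0.0143  0.0258] z [-0.0233  0.0269]
side -0.14 26 y [-0.0159  0.0255] z [-0.0223  0.0258]
side -0.12 27 y [-0.0158  0.0264] z [-0.0252  0.0257]
side -0.1 43 y [-0.017   0.0263] z [-0.0453  0.0269]
side -0.08 56 y [-0.0189  0.0259] z [-0.0473  0.0268]
side -0.06 53 y [-0.0175  0.024 ] z [-0.0477  0.0249]
side -0.04 55 y [-0.0187  0.0221] z [-0.0472  0.0251]
side -0.02 51 y [-0.0259  0.0243] z [-0.053   0.0257]
side -0.0 88 y [-0.0274  0.0283] z [-0.0527  0.0336]
side 0.02 23 y [-0.0267  0.0274] z [0.0318 0.0361]
side x range [-0.1876  0.0276]
lid 0.8601756357426824
```

move_arm([
  {"travel":[-0.003,0,0.004],"twist":0,"grip":0},
  {"travel":[0,0,0.006],"twist":0,"grip":0},
  {"travel":[0,0,0.005],"twist":0,"grip":0},
  {"travel":[0,0,0.004],"twist":0,"grip":0},
  {"travel":[0,0,0],"twist":0,"grip":0},
])

```text
time: 12.0
ee_pos: [0.5825, -0.0407, 0.0119]
tool_rot: [-0.079, -3.139, 0.0]
contact_force: [0.4, -0.4, -2.5]
grip_width: 0.273
grip_force: 89.2
```

move_arm([
  {"travel":[0,0,0.003],"twist":0,"grip":0},
  {"travel":[0,0,0.003],"twist":0,"grip":0},
  {"travel":[0,0,0],"twist":0,"grip":0},
])

```text
time: 12.3
ee_pos: [0.5829, -0.0407, 0.0064]
tool_rot: [-0.08, -3.14, -0.0]
contact_force: [-0.4, -0.1, -1.5]
grip_width: 0.273
grip_force: 89.2
```

move_arm([
  {"travel":[0,0,0.003],"twist":0,"grip":0},
  {"travel":[0,0,0.002],"twist":0,"grip":0},
  {"travel":[0,0,0],"twist":0,"grip":0},
])

```text
time: 12.6
ee_pos: [0.5833, -0.0407, 0.0017]
tool_rot: [0.08, 3.14, 0.0]
contact_force: [0.1, -0.6, 0.4]
grip_width: 0.275
grip_force: 89.9
```

move_arm([
  {"travel":[0,0,0.002],"twist":0,"grip":0},
  {"travel":[0,0,0.002],"twist":0,"grip":0},
  {"travel":[0,0,0],"twist":0,"grip":0},
])

```text
time: 12.9
ee_pos: [0.5837, -0.0407, -0.0023]
tool_rot: [0.08, 3.14, 0.0]
contact_force: [5.7, -0.5, -2.1]
grip_width: 0.276
grip_force: 91.9
```

move_arm([
  {"travel":[-0.002,0,0],"twist":0,"grip":0},
  {"travel":[0,0,0.002],"twist":0,"grip":0},
  {"travel":[0,0,0.002],"twist":0,"grip":0},
  {"travel":[0,0,0],"twist":0,"grip":0},
])

```text
time: 13.3
ee_pos: [0.5844, -0.0407, -0.0068]
tool_rot: [-0.079, -3.139, -0.0]
contact_force: [-0.6, 0.3, -1.3]
grip_width: 0.275
grip_force: 89.3
```

move_arm([
  {"travel":[0,0.004,0.001],"twist":0,"grip":0},
  {"travel":[0,0,0],"twist":0,"grip":0},
  {"travel":[0,0,0],"twist":0,"grip":0.35},
  {"travel":[0,0,0],"twist":0,"grip":0.35},
  {"travel":[0,0,0],"twist":0,"grip":0.35},
  {"travel":[0,0,0],"twist":0,"grip":0.35},
  {"travel":[0,0,0],"twist":0,"grip":0.35},
])

```text
time: 14.0
ee_pos: [0.5853, -0.0369, -0.0072]
tool_rot: [0.08, 3.14, 0.0]
contact_force: [0.2, -0.4, -0.5]
grip_width: 0.347
grip_force: 0.0
```

move_arm([
  {"travel":[0,0,-0.006],"twist":0,"grip":0.35},
  {"travel":[0,0,-0.01],"twist":0,"grip":0.35},
  {"travel":[0,0,-0.02],"twist":0,"grip":0.35},
  {"travel":[0,0,-0.02],"twist":0,"grip":0.35},
  {"travel":[0.02,0,0],"twist":0,"grip":0.35},
  {"travel":[0.05,0,0],"twist":0,"grip":0.35},
  {"travel":[0.05,0,0],"twist":0,"grip":0.35},
  {"travel":[0,0,0],"twist":0,"grip":0.35},
  {"travel":[0,0,0],"twist":0,"grip":0.35},
])

```text
time: 14.9
ee_pos: [0.4653, -0.0308, 0.0498]
tool_rot: [0.08, 3.139, -0.0]
contact_force: [1.0, 0.2, 1.5]
grip_width: 0.35
grip_force: 0.0
```

```bash
python3 - <<'E'
from h import *
o=ctrl.get_obs();a=save('scene','scene3');b=save('side','side3');print(o['time'],o['ee_pos'],o['contact_force'],o['grip_width'])
s=a['color'][90:210,220:380]; t=b['color'][90:210,260:420]
cv2.imwrite('pics/c4.png',np.vstack([cv2.resize(i,(400,300),interpolation=cv2.INTER_CUBIC) for i in(s,t)])[:,:,::-1])
yaw=-.047;c=np.array([.670,.0205]);R=np.array([[np.cos(yaw),-np.sin(yaw)],[np.sin(yaw),np.cos(yaw)]])
for n,S in(('scene',a),('side',b)):
    Q=pts(S);L=(Q[...,:2]-c)@R;z=Q[...,2]
    m=(abs(L[...,0])<.094)&(L[...,1]<-.008)&(L[...,1]>-.09)&(z>.011)&(z<.05)&(z<.04+.9*(.08-L[...,0]))
    for lo,hi in((.012,.018),(.018,.03),(.03,.05)):
        k=m&(z>lo)&(z<hi);q=L[k]
        if len(q)>3:print(n,lo,len(q),'x',np.percentile(q[:,0],[2,98]).round(4),'y',np.percentile(q[:,1],[2,50,98]).round(4),'z',np.median(z[k]).round(4))
    m=(z>.07)&(z<.18)&(Q[...,0]>.65)&(Q[...,0]<.77)&(Q[...,1]>-.1)&(Q[...,1]<-.07);q=Q[m];f=np.polyfit(q[:,0],q[:,2],1);print('lid',np.arctan(-f[0]))
E
```

```text
14.9 [ 0.46529632 -0.03082478  0.04984111] [1.03790187 0.15666243 1.52192426] 0.35015912049243514
scene 0.012 201 x [-0.0847  0.0775] y [-0.0856 -0.0593 -0.0103] z 0.014
scene 0.018 74 x [-0.0886  0.0627] y [-0.075  -0.0705 -0.0444] z 0.0242
scene 0.03 231 x [-0.089   0.0079] y [-0.0737 -0.0619 -0.048 ] z 0.0389
lid 0.8440040604571342
side 0.012 16 x [-0.0836  0.0928] y [-0.0113 -0.009  -0.0081] z 0.0153
side 0.018 56 x [-0.0906  0.0807] y [-0.079  -0.0736 -0.0082] z 0.026
side 0.03 105 x [-0.0883  0.0051] y [-0.0782 -0.0702 -0.0527] z 0.0344
lid 0.8608110823301092
```

View pics/c4.png

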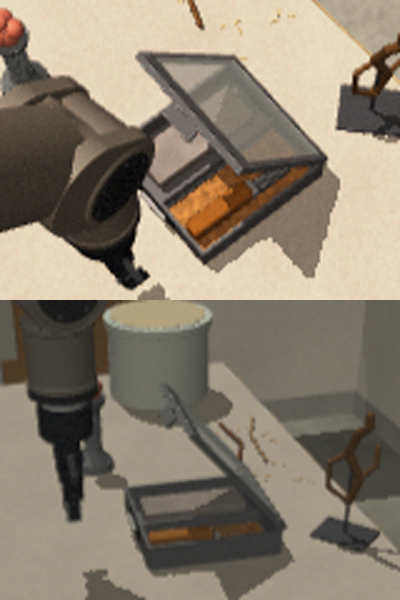

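The rasp lies flat in the cork bay. Its handle top is at 38 mm, its mid about −9 mm along and −12 mm across, and the lid is still at 0.86. Next I'll close the fingers and go above the lid.

move_arm([
  {"travel":[0,0,-0.045],"twist":0,"grip":0},
  {"travel":[0,0,-0.045],"twist":0,"grip":0},
  {"travel":[0,0,-0.045],"twist":0,"grip":0},
  {"travel":[0,0,-0.045],"twist":0,"grip":0},
  {"travel":[-0.036,0.012,0],"twist":0,"grip":0},
  {"travel":[-0.036,0.012,0],"twist":0,"grip":0},
  {"travel":[-0.036,0.012,0],"twist":0,"grip":0},
  {"travel":[-0.036,0.012,0],"twist":0,"grip":0},
  {"travel":[-0.035,0.013,0],"twist":0,"grip":0},
  {"travel":[0,0,0.015],"twist":0,"grip":0},
])

```text
time: 16.0
ee_pos: [0.6523, 0.0235, 0.2143]
tool_rot: [0.077, 3.137, 0.003]
contact_force: [0.5, 0.7, -0.6]
grip_width: -0.0
grip_force: 0.0
```

move_arm([
  {"travel":[0,0,0.015],"twist":0,"grip":0},
  {"travel":[0,0,0.015],"twist":0,"grip":0},
  {"travel":[0,0,0.01],"twist":0,"grip":0},
  {"travel":[0,0,0],"twist":0,"grip":0},
])

```text
time: 16.4
ee_pos: [0.6462, 0.0207, 0.1723]
tool_rot: [-0.08, -3.139, 0.001]
contact_force: [-0.1, 0.2, 0.1]
grip_width: 0.001
grip_force: 0.0
```

move_arm([
  {"travel":[0.011,0,0.014],"twist":0,"grip":0},
  {"travel":[0.011,0,0.014],"twist":0,"grip":0},
  {"travel":[0.012,0,0.016],"twist":0,"grip":0},
  {"travel":[0.012,0,0.016],"twist":0,"grip":0},
  {"travel":[0,0,0],"twist":0,"grip":0},
])

```text
time: 16.9
ee_pos: [0.5993, 0.0231, 0.1127]
tool_rot: [-0.079, -3.138, 0.001]
contact_force: [-0.5, -0.2, -0.4]
grip_width: 0.003
grip_force: 0.0
```

```bash
cat > lid.py <<'E'
from h import *
print(ctrl.get_obs()['ee_pos'],ctrl.get_obs()['contact_force'])
Q=pts(ctrl.snapshot('side'));z=Q[...,2];x=Q[...,0];y=Q[...,1]
m=(z>.052)&(z<.3)&(x>.52)&(x<.765)&(y>-.11)&(y<-.06);q=Q[m]
f=np.polyfit(q[:,0],q[:,2],1);print('lid',len(q),np.arctan(-f[0]),'sd',np.std(q[:,2]-np.polyval(f,q[:,0])),'x',np.percentile(q[:,0],[1,99]),'z',np.percentile(q[:,2],[1,50,99]))
E
python3 lid.py
```

```text
[0.59932506 0.0231364  0.11271958] [-0.46805303 -0.15765863 -0.40146404]
lid 250 0.46696787745281565 sd 0.003936213423862582 x [0.57514282 0.76170321] z [0.05315559 0.09969442 0.14694297]
```

The lid is following, now at about 0.47. I'll keep going down its arc.

move_arm([
  {"travel":[0.009,0,0.018],"twist":0,"grip":0},
  {"travel":[0.009,0,0.018],"twist":0,"grip":0},
  {"travel":[0.005,0,0.015],"twist":0,"grip":0},
  {"travel":[0.004,0,0.014],"twist":0,"grip":0},
  {"travel":[0,0,0.008],"twist":0,"grip":0},
  {"travel":[0,0,0.004],"twist":0,"grip":0},
  {"travel":[0,0,0],"twist":0,"grip":0},
])

```text
time: 17.65
ee_pos: [0.575, 0.0248, 0.037]
tool_rot: [0.08, 3.14, 0.0]
contact_force: [0.4, -0.4, 0.7]
grip_width: 0.002
grip_force: 0.0
```

```bash
python3 lid.py
```

```text
[0.57502567 0.02482971 0.0369536 ] [ 0.36899782 -0.36906138  0.69728348]
lid 226 0.09294705241011271 sd 0.002778413376450239 x [0.55041589 0.73881604] z [0.05218381 0.06115427 0.07339297]
```

Lid at about 0.09. Now I'll press past the catch.

move_arm([
  {"travel":[0.002,0,0.004],"twist":0,"grip":0},
  {"travel":[0,0,0.004],"twist":0,"grip":0},
  {"travel":[0,0,0.004],"twist":0,"grip":0},
  {"travel":[0,0,0.004],"twist":0,"grip":0},
  {"travel":[0,0,0.003],"twist":0,"grip":0},
  {"travel":[0,0,0],"twist":0,"grip":0},
])

```text
time: 18.3
ee_pos: [0.572, 0.025, 0.0173]
tool_rot: [-0.079, -3.14, 0.0]
contact_force: [-0.0, 0.1, 1.3]
grip_width: 0.002
grip_force: 0.0
```

```bash
sed -i 's/z>.052/z>.042/' lid.py; python3 lid.py
```

```text
[0.57196856 0.02498149 0.01726111] [-0.04323976  0.14689519  1.3151166 ]
lid 278 0.008889103239843528 sd 0.002669429179581828 x [0.54808381 0.76283769] z [0.04212213 0.04880286 0.0530922 ]
```

move_arm([
  {"travel":[0,0,0.003],"twist":0,"grip":0},
  {"travel":[0,0,0.002],"twist":0,"grip":0},
  {"travel":[0,0,0],"twist":0,"grip":0},
])

```text
time: 18.65
ee_pos: [0.5726, 0.025, 0.0137]
tool_rot: [0.08, 3.14, -0.0]
contact_force: [-8.3, -1.0, 23.1]
grip_width: -0.001
grip_force: 11.7
```

It's firm at 23 N. I'll back off and check.

move_arm([
  {"travel":[0,0,-0.01],"twist":0,"grip":0},
  {"travel":[0,0,-0.04],"twist":0,"grip":0},
  {"travel":[0,0,-0.05],"twist":0,"grip":0},
  {"travel":[0,0,-0.05],"twist":0,"grip":0},
  {"travel":[0.03,0,0],"twist":0,"grip":0},
  {"travel":[0.03,0,0],"twist":0,"grip":0},
  {"travel":[0,0,0],"twist":0,"grip":0},
  {"travel":[0,0,0],"twist":0,"grip":0},
])

```text
time: 19.45
ee_pos: [0.5126, 0.0278, 0.1632]
tool_rot: [0.08, 3.139, -0.0]
contact_force: [0.6, 0.2, -0.1]
grip_width: -0.001
grip_force: 0.0
```

```bash
python3 lid.py; python3 - <<'E'
from h import *
for n in('scene','side'):
    Q=pts(ctrl.snapshot(n));z=Q[...,2]
    m=(abs(Q[...,0]-.555)<.06)&(abs(Q[...,1]-.27)<.06)&(z>.01)&(z<.19)
    q=Q[m];print(n,'maquette',len(q),np.median(q,0),q[:,2].max() if len(q) else 0)
E
```

```text
[0.51259859 0.02784563 0.16321793] [ 0.5715507   0.24365338 -0.06167874]
lid 256 0.0018631721587295139 sd 0.002129090180512462 x [0.54831069 0.76150025] z [0.04223761 0.0474572  0.05121287]
scene maquette 3 [0.52330606 0.2212433  0.01161278] 0.012042730025481094
side maquette 201 [0.54802272 0.27715399 0.04283792] 0.15991779933309358
```

The lid is shut and stays shut, and the column model still stands in place.

```bash
python3 -c "
from workcell import ctrl
print(ctrl.job_done())"
```

```text
the job is handed in; nothing more can be done
None
```

The rasp lies let go in the cork-lined bay and the lid is snapped shut (about 0.002 rad after I backed off); the column model still stands in place, I didn't re-measure the whetstone, and the job went in at about 19.5 s with no verdict shown.

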